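# Uncover the pickling crock and scrub it out

### The job

Lift the lid off the brown crock by its knob and set it down gently, knob up, lying flat in the blue tray. Then take the bottle brush by its handle and scrub out the crock with two full strokes, all the way down to the bottom and back up to the mouth each time, and stand the brush upright in its white dish again. Leave the crock standing where it is and do not disturb the jars, the bowl or the cup.

Things in the scene. Friction and masses are not known exactly. Their poses are not given: they have to be found in the camera images.
- crock: loose, heavy, open brown glazed crock, 112 mm outer diameter, 120 mm high, 1.6 kg, inner diameter at least 86 mm, wall about 9 mm; origin at the centre of its underside, z up
- crock_in (a point): centre of the crock's inner floor, 8 mm above the crock's underside
- crock_rim (a point): centre of the crock's mouth, 120 mm above its underside
- lid: loose brown stoneware lid, 116 mm across, about 0.35 kg, on the crock's rim; a plug 72 mm across and 6 mm deep below its flange hangs in the mouth with play; disc top 18 mm above the origin; round dark knob 30 mm across, sides upright from 35 to 54 mm, top at 58 mm, on an 18 mm neck. Origin: centre of the plug's underside (lowest face), z up through the knob
- lid_knob (a point): centre of the lid's knob, on the lid's axis, 45 mm above the lid's origin, where to grip
- tray: fixed blue plastic tray, 164 mm square, rim 14 mm high and 5 mm thick, floor 5 mm thick (inside 154 mm square); origin at the centre of its underside, x and y along its sides
- brush: loose upright bottle brush, 190 mm long, about 0.13 kg: cream bristle head 60 mm across and 60 mm long, blue collar 32 mm across up to 72 mm, round wooden handle 20 mm across up to 190 mm; stands on its flat bristle end in the white dish. Origin at the centre of the bristle end's underside, z along the handle
- brush_grip (a point): point on the brush's axis in the handle, 165 mm above the brush's origin, where to grip
- dish: fixed round white dish, 92 mm outer diameter at the foot and 100 mm at the rim, 14 mm high, wall 4 mm, floor 5 mm thick (inside about 84 to 92 mm across); origin at the centre of its underside
- jar_a: bystander: full preserving jar with gold lid, 72 mm in diameter, 107 mm high; origin at the centre of its underside
- jar_b: bystander: another jar like jar_a; origin at the centre of its underside
- bowl: bystander: steel bowl, 150 mm in diameter, 65 mm high; origin at the centre of its underside
- cup: bystander: small white cup, 72 mm in diameter, 55 mm high; origin at the centre of its underside
Mind the look-alikes: they are no part of the job. What is shaped like the lid but pink or purple is not meant.

How it is judged (in metres and radians):
On the way, in this order (a step that is already met when the one before it is completed fails the run):
1. the lid lies flat in the blue tray, knob up, let go (horizontal distance between lid and tray below 0.032 m and z of lid in the frame of tray below 0.012 m and angle between lid's own z axis and vertical below 0.09 rad and contact force between lid and the fingers below 0.2 N and linear speed of lid below 0.03 m/s), for 0.2 s.
2. first stroke: the bristle end is inside the crock within 20 mm of its floor (horizontal distance between brush and crock_in below 0.03 m and z of brush in the frame of crock_in below 0.02 m).
3. the brush is drawn up, its end at least 55 mm above the crock's floor, still over the crock (horizontal distance between brush and crock_in below 0.03 m and z of brush in the frame of crock_in above 0.055 m).
4. second stroke: the bristle end is again within 20 mm of the crock's floor (all of step 2).
5. the brush is drawn up again, its end at least 55 mm above the crock's floor, still over the crock (all of step 3).
At the end, for the whole second after the job is handed in: The lid lies flat (0.09 rad), knob up, in the blue tray, within 32 mm of its centre; the brush stands upright (0.12 rad) on the white dish's floor within 30 mm of its centre; both let go and at rest; the crock stands upright (0.08 rad) within 40 mm of where it was (all of step 1 and horizontal distance between brush and dish below 0.03 m and z of brush in the frame of dish below 0.012 m and angle between brush's own z axis and vertical below 0.12 rad and linear speed of brush below 0.03 m/s and distance of crock from where it was at the start of the episode below 0.04 m and angle between crock's own z axis and vertical below 0.08 rad); the robot touches nothing.
It fails at once if the lid is dropped: it falls free of the fingers faster than 0.4 m/s (a drop of about 10 mm) (linear speed of lid above 0.4 m/s and contact force between lid and the fingers below 0.2 N).
It fails at once if the lid is slammed on the tray (over 40 N between lid and tray) (contact force between lid and tray above 40 N).
It fails at once if the lid is tipped by more than 0.7 rad (angle between lid's own z axis and vertical above 0.7 rad).
It fails at once if the crock is tipped by more than 0.35 rad (angle between crock's own z axis and vertical above 0.35 rad).
It fails at once if a jar, the bowl or the cup is moved by more than 30 mm (distance of any of jar_a, jar_b, bowl, cup from where it was at the start of the episode above 0.03 m).
It also fails if it takes over 72 s, if anything falls off the work surface, if the arm or the gripper's body presses on something with over 40 N, if the wrist force passes 120 N, or if a joint passes its speed limit or range.

### The arm

A 6-joint arm with a two-finger parallel gripper is mounted at the origin on the work surface. World frame = base frame: x ahead of the robot, y to its left, z up, the work surface at z = 0. Lengths are in m, angles in degrees, forces in N, time in s.
With the tool pointing down it reaches from about 0.3 to 0.75 m from the base axis. Payload 8.5 kg.
Tool frame: the origin (TCP) lies at the very end of the fingers, on their centre line; the grasp point (between the pads) lies 19 mm behind it; z points along the fingers, y is the line along which they close (so a half turn about z gives the same grasp; the last joint's range is limited). The gripper opens to 85 mm and grips with 20 to 120 N. Pads are 22 mm wide; open, the fingers measure 114 mm over their backs; the gripper's body (76 mm by 85 mm) begins 54 mm behind the grasp point. The pads swing forward as they close: fully open they stand 13 mm farther back than shut.
Start: joints at [52.81, 21.807, 74.336, -0, 83.858, -12.336], TCP at [0.231, 0.499, 0.206] pointing down, gripper open.
Joint ranges: [-178.18, 178.18], [-50.72, 133.34], [12.68, 142.11], [-81.47, 261.47], [9.98, 163.14], [-165.26, 165.26]. Speed limits (degrees/s): [136.94, 136.94, 180, 180, 180, 180].

### API

Orientations are given as a 3x3 rotation matrix whose columns are the frame's x, y, z axes.
In Python, from rig import env gives the robot as it stands.
- The arm moves only by the tool move_arm, never from a script. Its argument "plan" is a list of rows, each a list of 7 numbers: the turn, a rotation vector about the tool's x, y, z in degrees, then the shift along the tool's x, y, z in cm, then the gripper command: -1 is shut, 1 is fully open, values between are in proportion. In form: [[ax, ay, az, tx, ty, tz, jaw], ...]. A call has 1 to 5 rows; each row is the pose to reach, as a shift and turn from the pose commanded when the call began, along the tool's axes at that moment; what a row does not reach only later rows make up. A row lasts 1/10 s, in which the tool goes at most 50 mm and 8.59 degrees, less where a joint would pass 70% of its speed; a pose out of reach is approached as far as the arm can. A call with a gripper value outside its range is refused whole. The fingers move at their own pace and stop on an object; "squeeze" is the grip in N (left out, the last holds). Time passes only in rows, so rows that repeat a pose let the fingers close. It gives the time, the measured TCP pose, the force, the opening and the grip force at its end, in the units of the state.
- env.observe(): the state, without advancing time (a new reading comes with each control period).
- env.get_image(name): name is "scene" or "top" or "wrist"; returns a dict with "color" (480x640x3 uint8, red, green, blue), "fov_y" (degrees; the focal length in pixels is half the picture's height over the tangent of half this angle, whatever the lens; pixels are square), "cx", "cy" (the principal point, pixels), "distortion" ([k1, k2, p1, p2, k3] as OpenCV has them; the pictures are not rectified), "R" (3x3) and "t" (3): a world point X has camera coordinates R X + t. Camera axes: x right, y down, z forward; pixel columns grow to the right and rows downward; lengths in m; the calibration is good to about 2 mm. A picture is of the moment at which its call begins. There is no depth.
- env.close_job(): hands the job in; it is judged then, once.
Trained networks look in a picture, given as the dict that the camera call returned (one of the last four; its "shot" number tells which), for a name from the list of things; names that differ only in an ending like _2 or _b are one class to them, and where a whole thing is asked for, a point or a joint stands for the part that bears it (a point fixed in the world has none). Each returns a list of dicts, best first, with "conf" (0 to 1); they miss things now and then, are a little off and sometimes report something else, mostly with a low value. They report only what shows in the picture. A call takes as long as a camera call. They do not tell look-alikes from the thing itself.
- env.outline_of(target, picture): "mask" (480x640 bool, what is visible of it) and "bbox" ([centre column, centre row, width, height] in pixels, round what is visible of it).
- env.tip_of(target, picture): "pixel" ([column, row] in pixels: a listed point, or the origin of a listed thing).
The state is a dict: "time_s": time; "q": joint angles; "qvel": joint speeds; "joint_efforts": joint torques, N m; "position": TCP position; "tool_rot": TCP orientation; "ft_force": force on the tool from outside, world axes, zero at the start; "wrist_torque": the same for the moment, N m; "grip_width": finger opening in m; "gripper_force": force on a finger pad.
Only numpy, scipy, OpenCV 4.12 (cv2) and the standard library are available. Lean on these libraries where they do the work, as an engineer would, in place of code of your own. Each camera call takes 0.05 s, during which the arm holds its last target. There are 200 camera calls.

## Working session

There is one attempt and no reset: what is moved stays moved. The work goes in short steps, Python scripts to look and compute and a tool call to move; the robot and the scene stay as the last step left them, time stands still between calls to the robot, and variables do not carry over. Pictures are saved under pics/ and viewed, at most 10 in all, crops included, and the job is handed in when it is done.

Besides the shell and the picture viewer there is one more tool, called after "Emit:" by a JSON object that holds its "op" and its "data", one argument or row to a line. move_arm: Moves the arm, as the interface text tells. Its arguments: {"type":"object","properties":{"plan":{"type":"array"},"squeeze":{"type":"number"}},"required":["plan"]}

```bash
mkdir -p pics; ls; cat > h.py <<'E'
import numpy as np, cv2
from rig import env
def K(p):
    f=240/np.tan(np.radians(p["fov_y"])/2); return np.array([[f,0,p["cx"]],[0,f,p["cy"]],[0,0,1]])
def ray(p,px):
    u=cv2.undistortPoints(np.array([[px]],float),K(p),np.array(p["distortion"],float))[0,0]
    R=np.array(p["R"]);t=np.array(p["t"]); d=R.T@np.array([u[0],u[1],1]); return -R.T@t,d/np.linalg.norm(d)
def atz(p,px,z):
    c,d=ray(p,px); return c+d*(z-c[2])/d[2]
def proj(p,X):
    return cv2.projectPoints(np.array(X,float).reshape(-1,3),cv2.Rodrigues(np.array(p["R"],float))[0],np.array(p["t"],float),K(p),np.array(p["distortion"],float))[0][:,0]
def tri(rs):
    A=sum(np.eye(3)-np.outer(d,d) for c,d in rs); b=sum((np.eye(3)-np.outer(d,d))@c for c,d in rs); return np.linalg.solve(A,b)
def save(p,n): cv2.imwrite("pics/"+n,np.ascontiguousarray(p["color"][:,:,::-1]))
E
python3 - <<'E'
from h import *
np.set_printoptions(precision=3,suppress=True)
ps={n:env.get_image(n) for n in("scene","top")}
for n,p in ps.items(): save(p,n+".png")
cv2.imwrite("pics/both.png",cv2.resize(np.vstack([cv2.imread("pics/scene.png"),cv2.imread("pics/top.png")]),None,fx=.62,fy=.62))
for k,z in dict(crock=0,crock_rim=.12,lid_knob=.159,tray=0,brush=.005,brush_grip=.17,dish=0,jar_a=0,bowl=0,cup=0).items():
    for n,p in ps.items():
        for r in env.tip_of(k,p)[:3]: print(k,n,np.round(r["pixel"]),round(r["conf"],2),atz(p,r["pixel"],z))
E
```

```text
pics
crock scene [401. 219.] 0.69 [0.476 0.236 0.   ]
lid_knob scene [447. 154.] 0.8 [0.411 0.345 0.159]
lid_knob scene [408. 183.] 0.72 [0.476 0.235 0.159]
lid_knob scene [367. 152.] 0.56 [0.373 0.161 0.159]
lid_knob top [230. 385.] 0.96 [0.299 0.17  0.159]
lid_knob top [195. 290.] 0.95 [0.466 0.241 0.159]
lid_knob top [134. 360.] 0.92 [0.338 0.344 0.159]
tray scene [201. 281.] 0.63 [ 0.561 -0.275  0.   ]
tray scene [408. 217.] 0.35 [0.472 0.254 0.   ]
tray top [450. 258.] 0.94 [ 0.56 -0.27  0.  ]
brush scene [328. 273.] 0.87 [0.596 0.027 0.005]
brush top [311. 234.] 0.94 [0.601 0.032 0.005]
brush top [248. 165.] 0.56 [0.749 0.174 0.005]
brush_grip scene [325. 237.] 0.65 [0.59  0.025 0.17 ]
brush_grip top [315. 220.] 0.57 [0.6   0.029 0.17 ]
dish scene [326. 274.] 0.93 [0.594 0.022 0.   ]
dish top [314. 237.] 0.6 [0.596 0.027 0.   ]
jar_a scene [404. 325.] 0.8 [0.753 0.177 0.   ]
jar_a scene [248. 354.] 0.57 [ 0.759 -0.182  0.   ]
jar_a scene [329. 271.] 0.29 [0.589 0.031 0.   ]
jar_a top [409. 167.] 0.8 [ 0.759 -0.18   0.   ]
jar_a top [451. 258.] 0.68 [ 0.56  -0.273  0.   ]
jar_a top [246. 168.] 0.55 [0.744 0.179 0.   ]
bowl scene [337. 357.] 0.87 [0.801 0.013 0.   ]
bowl top [319. 143.] 0.7 [0.806 0.021 0.   ]
cup scene [309. 198.] 0.85 [0.371 0.016 0.   ]
cup top [319. 338.] 0.79 [0.382 0.009 0.   ]
```

View pics/both.png

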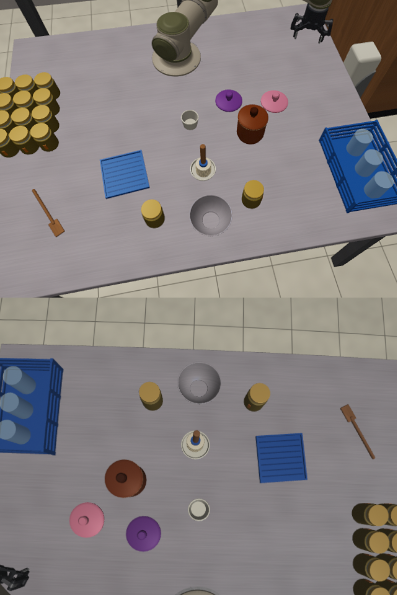

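The picture shows the crock with its brown lid at top-view pixel (195,290), which is about (0.47, 0.238). The brush and dish are at (0.597, 0.027) and the tray at (0.56, -0.272). The pink and purple decoy lids lie on the table.

```bash
cat >> h.py <<'E'
np.set_printoptions(precision=2,suppress=True)
def go(x,y,z,yaw=None):
    """tool-frame turn (deg) and shift (cm) to TCP x,y,z, tool down with tool x at yaw deg (None keeps yaw)"""
    s=env.observe(); R=np.array(s["tool_rot"]); p=np.array(s["position"])
    if yaw is None: yaw=np.degrees(np.arctan2(R[1,0],R[0,0]))
    a=np.radians(yaw); T=np.array([[np.cos(a),np.sin(a),0],[np.sin(a),-np.cos(a),0],[0,0,-1]])
    print("at",np.round(p,4),"turn",np.degrees(cv2.Rodrigues(R.T@T)[0].ravel()),"shift",R.T@(np.array([x,y,z])-p)*100)
E
python3 - <<'E'
from h import *
s=env.observe(); print(np.array(s["tool_rot"]),s["time_s"])
go(.469,.238,.30); go(.469,.238,.30,0)
E
```

```text
[[-0.91  0.42  0.  ]
 [ 0.42  0.91 -0.  ]
 [-0.   -0.   -1.  ]] 1.1
at [0.23 0.5  0.21] turn [-0.  0. -0.] shift [-32.55 -13.69  -9.39]
at [0.23 0.5  0.21] turn [  0.     0.   155.15] shift [-32.55 -13.69  -9.39]
```

Emit:
{"op": "move_arm", "data": {
  "plan": [
    [0,0,0,-3,-1.2,-4,1],
    [0,0,0,-7,-3,-6,1],
    [0,0,0,-11,-4.6,-8,1],
    [0,0,0,-15,-6.3,-9.4,1],
    [0,0,0,-19.5,-8.2,-9.4,1]
  ]
}}

```text
time_s: 1.6
position: [0.3748, 0.3418, 0.3023]
tool_rot: [[-0.908, 0.42, 0.004], [0.42, 0.908, 0.002], [-0.002, 0.004, -1.0]]
ft_force: [0.6, 1.2, -0.4]
grip_width: 0.0853
gripper_force: 0.0
```

Emit:
{"op": "move_arm", "data": {
  "plan": [
    [0,0,0,-4.3,-1.8,0,1],
    [0,0,0,-8.6,-3.6,0,1],
    [0,0,0,-13,-5.5,0,1],
    [0,0,0,-13,-5.5,0,1]
  ]
}}

```text
time_s: 2.0
position: [0.4715, 0.2343, 0.2993]
tool_rot: [[-0.905, 0.426, -0.0], [0.426, 0.905, -0.001], [-0.0, -0.001, -1.0]]
ft_force: [-0.4, 0.2, 0.1]
grip_width: 0.0856
gripper_force: 0.0
```

```bash
python3 - <<'E'
from h import *
p=env.get_image("wrist"); save(p,"w1.png")
for r in env.tip_of("lid_knob",p)[:3]: print("knob",r["pixel"],r["conf"],atz(p,r["pixel"],.159))
for r in env.outline_of("lid",p)[:3]:
    b=r["bbox"]; print("lid",b,r["conf"],atz(p,b[:2],.128))
go(.469,.238,.2)
E
```

```text
knob [205.8, 50.5] 0.77 [0.32 0.21 0.16]
knob [327.8, 210.4] 0.7 [0.47 0.24 0.16]
lid [395.1, 33.2, 110.5, 66.4] 0.63 [0.37 0.35 0.13]
lid [332.0, 204.9, 129.0, 131.0] 0.62 [0.47 0.24 0.13]
lid [214.5, 57.4, 103.4, 114.7] 0.62 [0.32 0.21 0.13]
at [0.47 0.24 0.3 ] turn [ 0.   -0.02 -0.  ] shift [-0.09  0.   10.01]
```

View pics/w1.png

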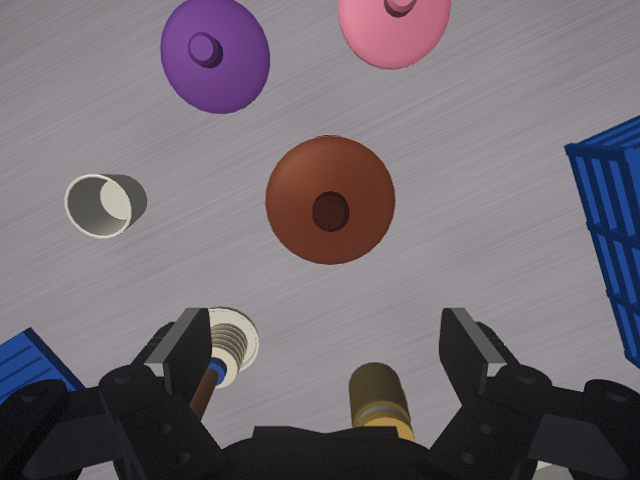

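The wrist view shows the brown lid at (330,200), its knob at (331,211), and the fingers on either side below it.

```bash
python3 - <<'E'
from h import *
np.set_printoptions(precision=4,suppress=True)
p=env.get_image("wrist")
k=atz(p,[331,211],.163); l=atz(p,[330,200],.128); print(k,l,[atz(p,r["pixel"],.159) for r in env.tip_of("lid_knob",p)[:3]])
m=k if 0 else (k+l)/2
go(m[0],m[1],.142)
E
```

```text
[0.4648 0.247  0.163 ] [0.4624 0.2477 0.128 ] [array([0.3209, 0.211 , 0.159 ]), array([0.4672, 0.2392, 0.159 ]), array([0.351 , 0.3528, 0.159 ])]
at [0.4677 0.2391 0.3004] turn [0.0206 0.0071 0.    ] shift [ 0.7274  0.5766 15.8376]
```

Emit:
{"op": "move_arm", "data": {
  "plan": [
    [0,0,0,0.1,0.1,4.5,1],
    [0,0,0,0.1,0.1,9,1],
    [0,0,0,0.1,0.1,13,1],
    [0,0,0,0.1,0.1,15,1],
    [0,0,0,0.1,0.1,15.9,1]
  ],
  "squeeze": 60
}}

```text
time_s: 2.75
position: [0.4665, 0.2402, 0.1395]
tool_rot: [[-0.908, 0.419, -0.003], [0.419, 0.908, -0.001], [0.002, -0.002, -1.0]]
ft_force: [-0.3, -0.1, 0.3]
grip_width: 0.0851
gripper_force: 0.0
```

Emit:
{"op": "move_arm", "data": {
  "plan": [
    [0,0,0,0,0,0,1],
    [0,0,0,0,0,0,-1],
    [0,0,0,0,0,0,-1],
    [0,0,0,0,0,0,-1],
    [0,0,0,0,0,0,-1]
  ]
}}

```text
time_s: 3.25
position: [0.4683, 0.2396, 0.1418]
tool_rot: [[-0.907, 0.42, 0.001], [0.42, 0.907, 0.001], [-0.001, 0.001, -1.0]]
ft_force: [0.1, 0.4, 7.6]
grip_width: 0.0285
gripper_force: 11.4
```

Emit:
{"op": "move_arm", "data": {
  "plan": [
    [0,0,0,0,0,0,-1],
    [0,0,0,0,0,0,-1],
    [0,0,0,0,0,-0.5,-1],
    [0,0,0,0,0,-1,-1],
    [0,0,0,0,0,-1,-1]
  ]
}}

```text
time_s: 3.75
position: [0.4682, 0.2395, 0.1517]
tool_rot: [[-0.907, 0.42, 0.001], [0.42, 0.907, 0.0], [-0.001, 0.001, -1.0]]
ft_force: [0.2, 0.4, -2.4]
grip_width: 0.0237
gripper_force: 59.0
```

```bash
python3 - <<'E'
from h import *
p=env.get_image("wrist");q=env.get_image("scene")
cv2.imwrite("pics/g1.png",np.hstack([p["color"][:,:,::-1],cv2.resize(q["color"][100:280,330:490,::-1],(427,480),interpolation=2)])[:, :])
i=cv2.imread("pics/g1.png"); cv2.imwrite("pics/g1.png",cv2.resize(i,(800,360)))
s=env.observe(); print(s["grip_width"],s["gripper_force"],s["ft_force"],s["position"])
E
```

```text
0.024127809986361375 59.004628881812096 [ 0.93  0.42 -3.54] [0.47 0.24 0.15]
```

View pics/g1.png

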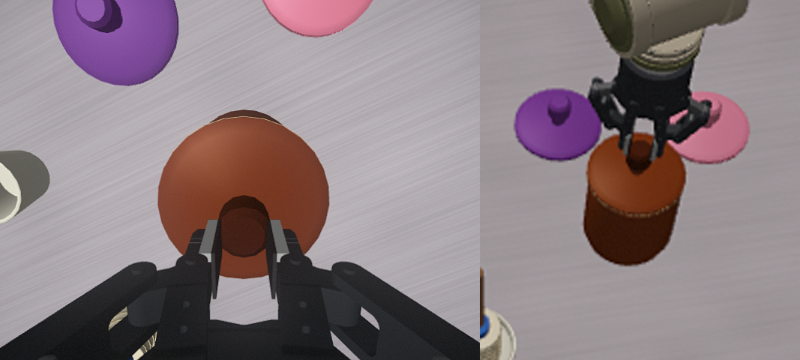

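The lid is held on the knob and lifted clear: the force reads its 3.5 N weight and there is a gap at the rim. Next I'll carry it over to the tray.

Emit:
{"op": "move_arm", "data": {
  "plan": [
    [0,0,0,0,0,-2,-1],
    [0,0,0,0,0,-5,-1],
    [0,0,0,0,0,-8,-1],
    [0,0,0,-1,-1.4,-11,-1],
    [0,0,0,-2.5,-3.6,-12.5,-1]
  ]
}}

```text
time_s: 4.35
position: [0.4758, 0.1967, 0.2784]
tool_rot: [[-0.908, 0.418, 0.003], [0.418, 0.908, 0.001], [-0.002, 0.002, -1.0]]
ft_force: [-0.1, -0.5, -3.1]
grip_width: 0.0237
gripper_force: 59.4
```

Emit:
{"op": "move_arm", "data": {
  "plan": [
    [0,0,0,-2,-2.8,0,-1],
    [0,0,0,-4.2,-6,0,-1],
    [0,0,0,-6.4,-9.2,0,-1],
    [0,0,0,-8.6,-12.3,0,-1],
    [0,0,0,-10.8,-15.4,0,-1]
  ]
}}

```text
time_s: 4.85
position: [0.5087, 0.0096, 0.2758]
tool_rot: [[-0.907, 0.42, -0.001], [0.42, 0.907, 0.0], [0.001, -0.0, -1.0]]
ft_force: [0.7, 0.5, -2.5]
grip_width: 0.0234
gripper_force: 59.3
```

Emit:
{"op": "move_arm", "data": {
  "plan": [
    [0,0,0,-2.2,-3.1,0,-1],
    [0,0,0,-4.4,-6.3,0,-1],
    [0,0,0,-6.6,-9.4,0,-1],
    [0,0,0,-8.8,-12.5,0,-1],
    [0,0,0,-11,-15.7,0,-1]
  ]
}}

```text
time_s: 5.35
position: [0.5426, -0.179, 0.2757]
tool_rot: [[-0.907, 0.42, -0.001], [0.42, 0.907, 0.001], [0.001, 0.0, -1.0]]
ft_force: [0.4, 0.5, -3.1]
grip_width: 0.0238
gripper_force: 59.3
```

Emit:
{"op": "move_arm", "data": {
  "plan": [
    [0,0,0,-2,-2.9,0,-1],
    [0,0,0,-3.8,-5.4,0,-1],
    [0,0,0,-5,-7,0,-1],
    [0,0,0,-5.5,-7.8,0,-1],
    [0,0,0,-5.5,-7.8,0,-1]
  ]
}}

```text
time_s: 5.85
position: [0.5596, -0.2721, 0.2753]
tool_rot: [[-0.907, 0.421, -0.001], [0.421, 0.907, 0.001], [0.001, 0.0, -1.0]]
ft_force: [-0.1, 0.0, -2.1]
grip_width: 0.0236
gripper_force: 59.3
```

```bash
python3 - <<'E'
from h import *
np.set_printoptions(precision=4,suppress=True)
ps={n:env.get_image(n) for n in("scene","top","wrist")}
for n,p in ps.items():
    for r in env.tip_of("tray",p)[:2]: print(n,r["pixel"],r["conf"],atz(p,r["pixel"],0))
    hsv=cv2.cvtColor(p["color"],cv2.COLOR_RGB2HSV)
    for r in env.outline_of("tray",p)[:1]: print("bbox",r["bbox"],r["conf"])
save(ps["wrist"],"w2.png")
p=ps["wrist"]; print(env.observe()["gripper_force"],env.observe()["grip_width"])
for r in env.tip_of("lid",p)[:2]:print("lid",r)
go(.56,-.272,.06)
E
```

```text
scene [199.4, 279.3] 0.76 [ 0.5562 -0.2774  0.    ]
bbox [201.5, 283.4, 81.4, 81.7] 0.58
bbox [446.0, 258.0, 63.3, 80.2] 0.73
wrist [452.8, 304.9] 0.42 [ 0.7577 -0.1834  0.    ]
bbox [308.1, 142.6, 174.3, 106.3] 0.77
59.33225435670465 0.023762976624338756
lid {'pixel': [324.6, 266.4], 'conf': 0.74}
at [ 0.5598 -0.2711  0.2763] turn [-0.0019  0.0075 -0.    ] shift [-0.0575 -0.074  21.628 ]
```

View pics/w2.png

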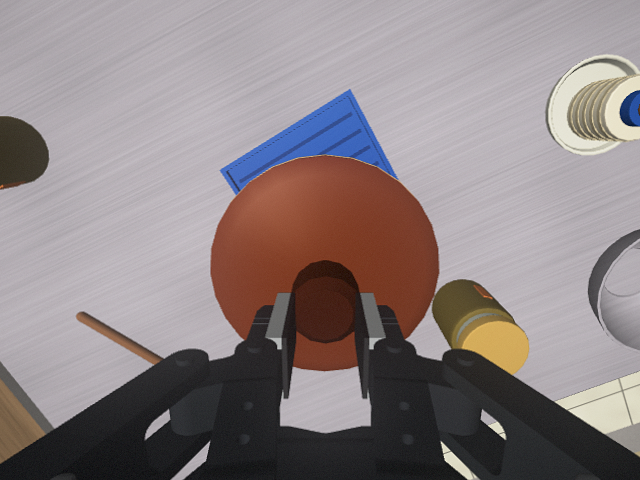

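The wrist view shows the lid held level. One tray corner shows behind it at (350,92), and nothing is in the way below.

Emit:
{"op": "move_arm", "data": {
  "plan": [
    [0,0,0,0.1,-0.2,3,-1],
    [0,0,0,0.1,-0.2,7,-1],
    [0,0,0,0.1,-0.2,11,-1],
    [0,0,0,0.1,-0.2,15,-1],
    [0,0,0,0.1,-0.2,18,-1]
  ]
}}

```text
time_s: 6.85
position: [0.5573, -0.2722, 0.0937]
tool_rot: [[-0.907, 0.42, -0.002], [0.42, 0.907, 0.001], [0.002, 0.0, -1.0]]
ft_force: [-0.9, 0.2, -3.2]
grip_width: 0.0235
gripper_force: 59.3
```

Emit:
{"op": "move_arm", "data": {
  "plan": [
    [0,0,0,0,0,2,-1],
    [0,0,0,0,0,3.5,-1],
    [0,0,0,0,0,4.5,-1],
    [0,0,0,0,0,5.3,-1],
    [0,0,0,0,0,5.6,-1]
  ]
}}

```text
time_s: 7.35
position: [0.558, -0.2728, 0.0398]
tool_rot: [[-0.907, 0.42, -0.0], [0.42, 0.907, 0.0], [0.0, 0.0, -1.0]]
ft_force: [0.9, 0.0, -2.1]
grip_width: 0.0234
gripper_force: 59.3
```

Emit:
{"op": "move_arm", "data": {
  "plan": [
    [0,0,0,0,0,0.2,-1],
    [0,0,0,0,0,0.3,-1],
    [0,0,0,0,0,0.4,-1],
    [0,0,0,0,0,0.5,-1],
    [0,0,0,0,0,0.5,-1]
  ]
}}

```text
time_s: 7.85
position: [0.558, -0.2729, 0.0352]
tool_rot: [[-0.907, 0.42, 0.0], [0.42, 0.907, -0.0], [-0.0, -0.0, -1.0]]
ft_force: [0.2, -1.3, -2.0]
grip_width: 0.0236
gripper_force: 59.3
```

Emit:
{"op": "move_arm", "data": {
  "plan": [
    [0,0,0,0,0,0.1,-1],
    [0,0,0,0,0,0.15,-1],
    [0,0,0,0,0,0.15,-1]
  ]
}}

```text
time_s: 8.15
position: [0.558, -0.2729, 0.0337]
tool_rot: [[-0.907, 0.42, 0.0], [0.42, 0.907, -0.0], [-0.0, -0.0, -1.0]]
ft_force: [0.8, -0.4, -1.4]
grip_width: 0.024
gripper_force: 59.7
```

Emit:
{"op": "move_arm", "data": {
  "plan": [
    [0,0,0,0,0,0.05,-1],
    [0,0,0,0,0,0.1,-1],
    [0,0,0,0,0,0.1,-1]
  ]
}}

```text
time_s: 8.45
position: [0.5579, -0.2731, 0.0335]
tool_rot: [[-0.907, 0.42, 0.0], [0.42, 0.907, -0.001], [-0.0, -0.001, -1.0]]
ft_force: [-3.9, -1.0, 6.0]
grip_width: 0.024
gripper_force: 62.2
```

Emit:
{"op": "move_arm", "data": {
  "plan": [
    [0,0,0,0,0,0,0],
    [0,0,0,0,0,0,0.5],
    [0,0,0,0,0,0,1],
    [0,0,0,0,0,0,1],
    [0,0,0,0,0,0,1]
  ]
}}

```text
time_s: 8.95
position: [0.5581, -0.2728, 0.0326]
tool_rot: [[-0.907, 0.42, 0.0], [0.42, 0.907, 0.0], [-0.0, 0.0, -1.0]]
ft_force: [0.5, -0.9, 0.2]
grip_width: 0.0855
gripper_force: 0.0
```

Emit:
{"op": "move_arm", "data": {
  "plan": [
    [0,0,0,0,0,0,1],
    [0,0,0,0,0,-3,1],
    [0,0,0,0,0,-8,1],
    [0,0,0,0,0,-13,1],
    [0,0,0,0,0,-18,1]
  ]
}}

```text
time_s: 9.45
position: [0.5577, -0.2726, 0.2147]
tool_rot: [[-0.907, 0.42, -0.0], [0.42, 0.907, 0.0], [0.0, 0.0, -1.0]]
ft_force: [0.9, -0.3, 0.7]
grip_width: 0.0855
gripper_force: 0.0
```

Emit:
{"op": "move_arm", "data": {
  "plan": [
    [0,0,0,0,0,-5,1],
    [0,0,0,0,0,-10,1],
    [0,0,0,0,0,-12,1],
    [0,0,0,0,0,-12,1]
  ]
}}

```text
time_s: 9.85
position: [0.5585, -0.2731, 0.3362]
tool_rot: [[-0.907, 0.42, 0.006], [0.42, 0.907, -0.004], [-0.007, -0.001, -1.0]]
ft_force: [0.1, -0.5, -0.4]
grip_width: 0.0853
gripper_force: 0.0
```

```bash
python3 - <<'E'
from h import *
np.set_printoptions(precision=4,suppress=True)
ps={n:env.get_image(n) for n in("scene","top","wrist")}
save(ps["wrist"],"w3.png"); print(env.observe()["position"],env.observe()["tool_rot"])
for n,p in ps.items():
  for k,z in dict(crock_rim=.12,crock=0,brush_grip=.17,brush=.005,dish=0,tray=0,lid=.005).items():
    for r in env.tip_of(k,p)[:3]: print(k,n,np.round(r["pixel"]),round(r["conf"],2),atz(p,r["pixel"],z))
c=ps["scene"]["color"][150:350,120:480,::-1]; cv2.imwrite("pics/s3.png",cv2.resize(c,(800,444)))
E
```

```text
[ 0.5577 -0.2727  0.3309] [[-0.9074  0.4203 -0.0024]
 [ 0.4203  0.9074  0.0017]
 [ 0.0029  0.0006 -1.    ]]
crock_rim scene [409. 186.] 0.76 [0.458  0.2472 0.12  ]
crock scene [404. 217.] 0.65 [0.472  0.2444 0.    ]
crock scene [406. 322.] 0.19 [0.7476 0.1834 0.    ]
brush_grip scene [325. 240.] 0.84 [0.5962 0.0228 0.17  ]
brush scene [328. 274.] 0.71 [0.5968 0.0275 0.005 ]
dish scene [328. 273.] 0.9 [0.5929 0.0288 0.    ]
lid scene [365. 162.] 0.82 [0.2874 0.18   0.005 ]
lid scene [202. 279.] 0.79 [ 0.5586 -0.2701  0.005 ]
lid scene [442. 165.] 0.7 [0.3332 0.3798 0.005 ]
crock_rim top [200. 294.] 0.71 [0.4619 0.2391 0.12  ]
crock top [211. 292.] 0.61 [0.4698 0.2409 0.    ]
brush_grip top [318. 221.] 0.78 [0.5986 0.0231 0.17  ]
brush top [312. 233.] 0.74 [0.6043 0.0297 0.005 ]
dish top [314. 237.] 0.85 [0.5964 0.0251 0.    ]
lid top [141. 358.] 0.97 [0.3279 0.3782 0.005 ]
lid top [233. 383.] 0.93 [0.2844 0.184  0.005 ]
lid top [452. 260.] 0.92 [ 0.5546 -0.2741  0.005 ]
brush wrist [567. 111.] 0.75 [0.6002 0.0306 0.005 ]
dish wrist [326. 187.] 0.59 [ 0.5615 -0.2711  0.    ]
lid wrist [324. 188.] 0.57 [ 0.5607 -0.2736  0.005 ]
```

View pics/s3.png

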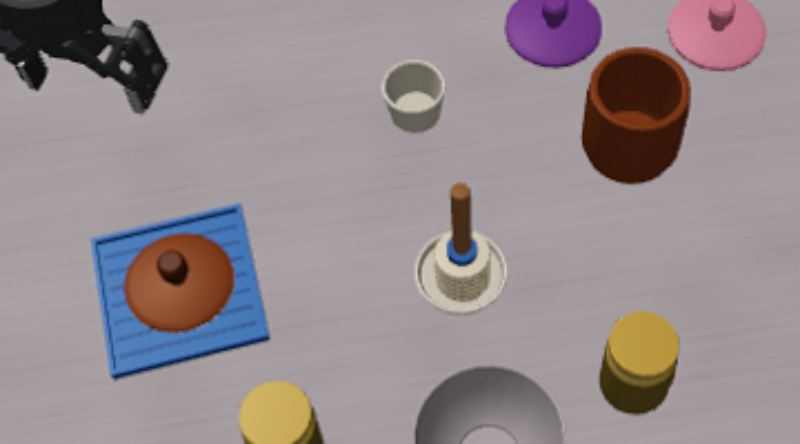

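The lid lies flat and centred in the tray, the crock is open and in place, and the brush stands in its dish with the handle top at crop pixel (460,190). Going to the brush.

Emit:
{"op": "move_arm", "data": {
  "plan": [
    [0,0,0,1.4,4.4,0,1],
    [0,0,0,2.8,9,0,1],
    [0,0,0,4.2,13.6,0,1],
    [0,0,0,5.6,18,0,1],
    [0,0,0,7,22.5,1,1]
  ]
}}

```text
time_s: 11.55
position: [0.5893, -0.0375, 0.3238]
tool_rot: [[-0.907, 0.42, 0.003], [0.42, 0.907, -0.001], [-0.003, 0.001, -1.0]]
ft_force: [1.0, -0.3, 0.0]
grip_width: 0.0854
gripper_force: 0.0
```

Emit:
{"op": "move_arm", "data": {
  "plan": [
    [0,0,0,1,3.4,1,1],
    [0,0,0,2,6.4,2,1],
    [0,0,0,2,6.4,2,1],
    [0,0,0,2,6.4,2,1]
  ]
}}

```text
time_s: 11.95
position: [0.5978, 0.0275, 0.3026]
tool_rot: [[-0.908, 0.419, -0.0], [0.419, 0.908, -0.0], [0.0, -0.0, -1.0]]
ft_force: [-0.5, -0.4, -0.1]
grip_width: 0.0853
gripper_force: 0.0
```

```bash
python3 - <<'E'
from h import *
np.set_printoptions(precision=4,suppress=True)
env.get_image("wrist");p=env.get_image("wrist");save(p,"w4.png")
for k,z in dict(brush_grip=.17,brush=.005,dish=0,cup=0).items():
    for r in env.tip_of(k,p)[:2]: print(k,np.round(r["pixel"]),round(r["conf"],2),atz(p,r["pixel"],z))
for r in env.outline_of("brush",p)[:1]: print(r["bbox"])
for r in env.outline_of("dish",p)[:1]: print(r["bbox"])
go(.598,.026,.15)
E
```

```text
brush_grip [325. 223.] 0.72 [0.6005 0.0274 0.17  ]
brush [326. 192.] 0.76 [0.603  0.0278 0.005 ]
cup [221.  11.] 0.83 [0.3795 0.0064 0.    ]
cup [327. 191.] 0.74 [0.6039 0.0288 0.    ]
[325.1, 206.8, 51.5, 79.5]
[321.6, 188.2, 89.3, 81.3]
at [0.5979 0.0266 0.3028] turn [0.0035 0.0161 0.    ] shift [-0.0351 -0.0519 15.2764]
```

View pics/w4.png

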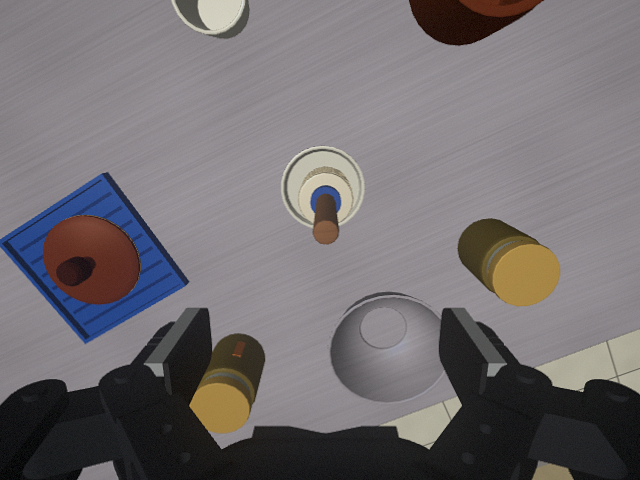

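The wrist view shows the brush handle top at (326,232), midway between the fingers, with the dish at (322,187). The position agrees within 3 mm.

Emit:
{"op": "move_arm", "data": {
  "plan": [
    [0,0,0,-0.2,0.1,4,1],
    [0,0,0,-0.2,0.1,8,1],
    [0,0,0,-0.2,0.1,12,1],
    [0,0,0,-0.2,0.1,14.5,1],
    [0,0,0,-0.2,0.1,15.2,1]
  ]
}}

```text
time_s: 12.85
position: [0.5988, 0.0272, 0.1479]
tool_rot: [[-0.907, 0.421, -0.005], [0.421, 0.907, 0.001], [0.005, -0.001, -1.0]]
ft_force: [0.3, -0.4, 0.3]
grip_width: 0.0855
gripper_force: 0.0
```

```bash
python3 - <<'E'
from h import *
np.set_printoptions(precision=4,suppress=True)
p=env.get_image("wrist")
print(env.observe()["position"],[ (r["pixel"],atz(p,r["pixel"],.17)) for r in env.tip_of("brush_grip",p)[:2]])
save(p,"w5.png")
E
```

```text
[0.5993 0.0272 0.1487] [([403.7, 403.8], array([0.6575, 0.0408, 0.17  ])), ([321.2, 315.0], array([0.6021, 0.0258, 0.17  ]))]
```

Emit:
{"op": "move_arm", "data": {
  "plan": [
    [0,0,0,0,0,0,0.3],
    [0,0,0,0,0,0,-0.2],
    [0,0,0,0,0,0,-0.4],
    [0,0,0,0,0,0,-1],
    [0,0,0,0,0,0,-1]
  ],
  "squeeze": 50
}}

```text
time_s: 13.45
position: [0.6003, 0.0272, 0.1513]
tool_rot: [[-0.907, 0.42, 0.001], [0.42, 0.907, -0.0], [-0.001, 0.0, -1.0]]
ft_force: [-0.8, -0.7, 1.0]
grip_width: 0.0177
gripper_force: 48.7
```

Emit:
{"op": "move_arm", "data": {
  "plan": [
    [0,0,0,0,0,0,-1],
    [0,0,0,0,0,0,-1],
    [0,0,0,0,0,-1,-1],
    [0,0,0,0,0,-2.5,-1],
    [0,0,0,0,0,-4,-1]
  ]
}}

```text
time_s: 13.95
position: [0.5998, 0.0275, 0.1911]
tool_rot: [[-0.907, 0.42, -0.001], [0.42, 0.907, 0.0], [0.001, -0.0, -1.0]]
ft_force: [0.1, 0.6, -0.7]
grip_width: 0.0182
gripper_force: 48.8
```

Emit:
{"op": "move_arm", "data": {
  "plan": [
    [0,0,0,0,0,-4,-1],
    [0,0,0,0,0,-8,-1],
    [0,0,0,0,0,-11,-1],
    [0,0,0,0,0,-12,-1],
    [0,0,0,0,0,-12,-1]
  ]
}}

```text
time_s: 14.45
position: [0.6002, 0.0273, 0.3112]
tool_rot: [[-0.907, 0.42, 0.001], [0.42, 0.907, -0.0], [-0.001, 0.0, -1.0]]
ft_force: [-0.3, 0.2, -0.8]
grip_width: 0.0183
gripper_force: 49.0
```

```bash
python3 - <<'E'
from h import *
from scipy.optimize import minimize
np.set_printoptions(precision=4,suppress=True)
a=np.linspace(0,2*np.pi,60)
def sil(p,c,S=4):
    X=np.vstack([np.c_[c[0]+.056*np.cos(a),c[1]+.056*np.sin(a),0*a+z] for z in(0,.12)])
    h=cv2.convexHull((proj(p,X)*16).astype(np.int32)); m=np.zeros((480,640),np.uint8); cv2.fillConvexPoly(m,h,1,shift=4); return m>0
tot=[]
for n in("scene","top"):
    p=env.get_image(n); r=[r for r in env.outline_of("crock",p)]
    r=min(r,key=lambda r:np.linalg.norm(np.array(r["bbox"][:2])-proj(p,[.468,.24,.06])[0]))
    hs=cv2.cvtColor(p["color"],cv2.COLOR_RGB2HSV); b=r["bbox"]
    def near(m): return cv2.dilate(m.astype(np.uint8),np.ones((15,15)))>0
    col=(hs[...,1]>120)&((hs[...,0]<14)|(hs[...,0]>172))
    for nm,m in(("net",r["mask"]),("col",col&near(sil(p,[.468,.24])))):
        f=lambda c:-(sil(p,c)&m).sum()/(sil(p,c)|m).sum()
        g=[[f((x,y)),x,y] for x in np.arange(.45,.49,.001) for y in np.arange(.22,.26,.001)]
        g=np.array(g); k=g[g[:,0]<g[:,0].min()+.005]; print(n,nm,r["conf"],g[:,0].min(),k[:,1:].mean(0))
go(.468,.2395,.312)
E
```

```text
scene net 0.91 -0.9110947832476121 [0.4652 0.2415]
scene col 0.91 -0.8611929307805597 [0.4621 0.2424]
top net 0.96 -0.9005268050821196 [0.4653 0.2385]
top col 0.96 -0.8781773093614383 [0.4649 0.2387]
at [0.5996 0.0274 0.3086] turn [-0.059  -0.2109  0.0001] shift [20.8614 13.7162 -0.2821]
```

Emit:
{"op": "move_arm", "data": {
  "plan": [
    [0,0,0,3,1.9,0,-1],
    [0,0,0,6.4,4.1,0,-1],
    [0,0,0,9.9,6.3,0,-1],
    [0,0,0,13.3,8.6,0,-1],
    [0,0,0,16.7,10.8,0,-1]
  ]
}}

```text
time_s: 15.15
position: [0.4925, 0.1967, 0.3094]
tool_rot: [[-0.907, 0.42, -0.002], [0.42, 0.907, -0.0], [0.002, -0.001, -1.0]]
ft_force: [1.0, 0.4, -2.4]
grip_width: 0.0181
gripper_force: 49.0
```

Emit:
{"op": "move_arm", "data": {
  "plan": [
    [0,0,0,2.5,1.6,0,-1],
    [0,0,0,4.3,2.8,0,-1],
    [0,0,0,4.3,2.8,0,-1],
    [0,0,0,4.3,2.8,0,-1]
  ]
}}

```text
time_s: 15.55
position: [0.4665, 0.2388, 0.3098]
tool_rot: [[-0.908, 0.42, -0.001], [0.42, 0.908, -0.001], [0.001, -0.001, -1.0]]
ft_force: [-0.7, -0.2, -1.7]
grip_width: 0.018
gripper_force: 49.0
```

```bash
python3 - <<'E'
from h import *
np.set_printoptions(precision=4,suppress=True)
p=env.get_image("wrist"); q=env.get_image("scene")
i=np.hstack([p["color"],cv2.resize(q["color"][100:280,340:500],(427,480),interpolation=2)])[:,:,::-1]
cv2.imwrite("pics/w6.png",cv2.resize(i,(800,360)))
for r in env.tip_of("crock_rim",p)[:2]: print(r,atz(p,r["pixel"],.12))
for r in env.tip_of("brush",p)[:2]+env.tip_of("brush",q)[:2]: print(r)
print(env.tip_of("brush",q)[:1] and atz(q,env.tip_of("brush",q)[0]["pixel"],.163))
go(.466,.240,.26)
E
```

```text
{'pixel': [328.0, 218.3], 'conf': 0.83}
{'pixel': [411.0, 176.8], 'conf': 0.75}
[0.4627 0.2456 0.163 ]
at [0.467  0.2385 0.3105] turn [-0.0085 -0.0077  0.    ] shift [0.1549 0.0972 5.0477]
```

View pics/w6.png

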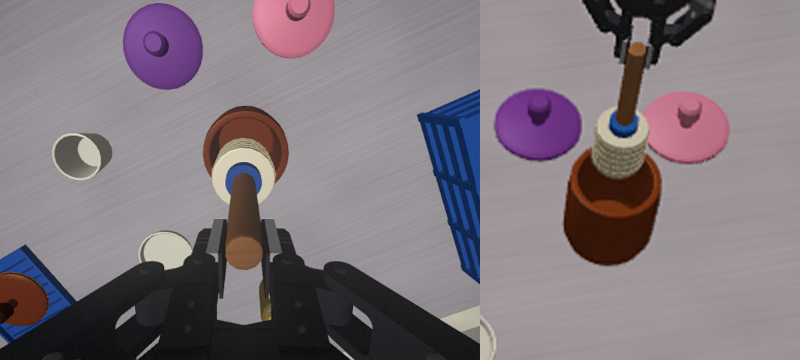

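The views show the brush hanging over the crock's mouth, with the bristle end near wrist pixel (328,218). I'll check its tilt against the expected projection.

```bash
python3 - <<'E'
from h import *
np.set_printoptions(precision=4,suppress=True)
P=env.observe()["position"];print(P)
for n in("wrist","scene","top"):
    p=env.get_image(n); print(n,"exp",proj(p,[P[0],P[1],P[2]-.146])[0],[(r["pixel"],r["conf"],atz(p,r["pixel"],P[2]-.146)) for r in env.tip_of("brush",p)[:2]])
    print(" rim exp",proj(p,[.466,.240,.12])[0],[(r["pixel"],atz(p,r["pixel"],.12)) for r in env.tip_of("crock_rim",p)[:1]])
    b=env.outline_of("crock",p)[:1]; print(" crock",[(r["bbox"]) for r in b])
    if n=="wrist":
        # outer-rim far/side edges seen in picture
        t=np.linspace(0,6.283,13)[:-1]; e=proj(p,np.c_[.466+.056*np.cos(t),.240+.056*np.sin(t),0*t+.12]); print(" rim box",e.min(0),e.max(0))
E
```

```text
[0.467  0.2385 0.3105]
wrist exp [323.1006 216.739 ] [([329.6, 218.4], 0.58, array([0.4706, 0.2428, 0.1645]))]
 rim exp [324.3553 204.488 ] []
 crock [[328.6, 191.6, 117.7, 96.1]]
 rim box [264.725  143.2311] [383.5232 260.5595]
scene exp [408.488  178.3794] [([409.6, 175.6], 0.78, array([0.4599, 0.2428, 0.1645]))]
 rim exp [407.0344 188.903 ] [([408.6, 188.8], array([0.4664, 0.2437, 0.12  ]))]
 crock [[407.5, 204.6, 47.0, 55.2]]
top exp [196.2832 289.5751] [([192.6, 289.6], 0.87, array([0.4667, 0.2451, 0.1645]))]
 rim exp [200.1451 291.317 ] [([196.2, 292.0], array([0.4645, 0.2474, 0.12  ]))]
 crock [[209.2, 292.9, 54.5, 58.9]]
```

Brush and crock show the same offsets in all views, so they line up with each other. Going down for the first stroke.

Emit:
{"op": "move_arm", "data": {
  "plan": [
    [0,0,0,0.1,0.1,2,-1],
    [0,0,0,0.1,0.1,4,-1],
    [0,0,0,0.1,0.1,5.5,-1],
    [0,0,0,0.1,0.1,7,-1],
    [0,0,0,0.1,0.1,8,-1]
  ]
}}

```text
time_s: 17.0
position: [0.4659, 0.2402, 0.2296]
tool_rot: [[-0.907, 0.42, -0.001], [0.42, 0.907, -0.0], [0.001, -0.001, -1.0]]
ft_force: [-0.1, -0.4, -0.5]
grip_width: 0.018
gripper_force: 49.1
```

Emit:
{"op": "move_arm", "data": {
  "plan": [
    [0,0,0,0,0,1.5,-1],
    [0,0,0,0,0,3,-1],
    [0,0,0,0,0,4.5,-1],
    [0,0,0,0,0,5.7,-1],
    [0,0,0,0,0,6.5,-1]
  ]
}}

```text
time_s: 17.5
position: [0.4661, 0.2403, 0.1649]
tool_rot: [[-0.907, 0.42, -0.001], [0.42, 0.907, -0.0], [0.0, -0.0, -1.0]]
ft_force: [-0.3, -0.1, -2.1]
grip_width: 0.018
gripper_force: 49.1
```

Emit:
{"op": "move_arm", "data": {
  "plan": [
    [0,0,0,0,0,0.3,-1],
    [0,0,0,0,0,0.5,-1],
    [0,0,0,0,0,0.6,-1],
    [0,0,0,0,0,0.6,-1]
  ]
}}

```text
time_s: 17.9
position: [0.4663, 0.2403, 0.1599]
tool_rot: [[-0.907, 0.42, 0.001], [0.42, 0.907, 0.0], [-0.0, 0.0, -1.0]]
ft_force: [-0.5, -0.1, -1.9]
grip_width: 0.0183
gripper_force: 49.1
```

Emit:
{"op": "move_arm", "data": {
  "plan": [
    [0,0,0,0,0,-2,-1],
    [0,0,0,0,0,-4.5,-1],
    [0,0,0,0,0,-7,-1],
    [0,0,0,0,0,-9.5,-1],
    [0,0,0,0,0,-11,-1]
  ]
}}

```text
time_s: 18.4
position: [0.4665, 0.2404, 0.272]
tool_rot: [[-0.907, 0.42, 0.003], [0.42, 0.907, 0.001], [-0.003, 0.002, -1.0]]
ft_force: [-0.1, -0.3, -1.0]
grip_width: 0.0177
gripper_force: 49.1
```

Emit:
{"op": "move_arm", "data": {
  "plan": [
    [0,0,0,0,0,0,-1],
    [0,0,0,0,0,2,-1],
    [0,0,0,0,0,4.5,-1],
    [0,0,0,0,0,7,-1],
    [0,0,0,0,0,9,-1]
  ]
}}

```text
time_s: 18.9
position: [0.4653, 0.24, 0.1773]
tool_rot: [[-0.907, 0.42, -0.002], [0.42, 0.907, -0.001], [0.002, -0.002, -1.0]]
ft_force: [-0.9, 0.1, -1.3]
grip_width: 0.0179
gripper_force: 49.1
```

Emit:
{"op": "move_arm", "data": {
  "plan": [
    [0,0,0,0,0,1,-1],
    [0,0,0,0,0,1.7,-1],
    [0,0,0,0,0,2,-1],
    [0,0,0,0,0,2,-1],
    [0,0,0,0,0,2,-1]
  ]
}}

```text
time_s: 19.4
position: [0.4665, 0.2404, 0.1603]
tool_rot: [[-0.907, 0.42, 0.001], [0.42, 0.907, 0.0], [-0.001, 0.001, -1.0]]
ft_force: [0.5, -0.1, -2.3]
grip_width: 0.0182
gripper_force: 49.0
```

Emit:
{"op": "move_arm", "data": {
  "plan": [
    [0,0,0,0,0,-2,-1],
    [0,0,0,0,0,-4.5,-1],
    [0,0,0,0,0,-7,-1],
    [0,0,0,0,0,-9.5,-1],
    [0,0,0,0,0,-11,-1]
  ]
}}

```text
time_s: 19.9
position: [0.4666, 0.2404, 0.2724]
tool_rot: [[-0.907, 0.42, 0.004], [0.42, 0.907, 0.001], [-0.003, 0.002, -1.0]]
ft_force: [0.2, -0.6, -1.5]
grip_width: 0.0179
gripper_force: 49.1
```

Emit:
{"op": "move_arm", "data": {
  "plan": [
    [0,0,0,0,0,-2,-1],
    [0,0,0,0,0,-4,-1],
    [0,0,0,0,0,-4,-1],
    [0,0,0,0,0,-4,-1]
  ]
}}

```text
time_s: 20.3
position: [0.4661, 0.2403, 0.3094]
tool_rot: [[-0.907, 0.42, 0.0], [0.42, 0.907, 0.0], [-0.0, 0.0, -1.0]]
ft_force: [0.6, 0.3, -1.6]
grip_width: 0.0181
gripper_force: 49.1
```

```bash
python3 - <<'E'
from h import *
np.set_printoptions(precision=4,suppress=True)
for n in("scene","top","wrist"):
    p=env.get_image(n)
    for r in env.tip_of("dish",p)[:1]: print(n,r["pixel"],r["conf"],atz(p,r["pixel"],0))
    for r in env.outline_of("dish",p)[:1]: print(" bbox",r["bbox"],atz(p,r["bbox"][:2],.010))
go(.598,.027,.311)
E
```

```text
scene [329.1, 274.5] 0.87 [0.5974 0.0297 0.    ]
 bbox [329.5, 273.9, 38.3, 38.1] [0.6009 0.0302 0.01  ]
top [313.6, 236.7] 0.65 [0.5963 0.0268 0.    ]
 bbox [197.8, 289.0, 29.5, 32.6] [0.4754 0.2666 0.01  ]
wrist [222.1, 338.7] 0.8 [0.5976 0.0237 0.    ]
 bbox [220.6, 335.8, 80.1, 52.4] [0.5888 0.0292 0.01  ]
at [0.4662 0.2403 0.3094] turn [-0.0155 -0.0153  0.    ] shift [-20.9269 -13.8128  -0.1636]
```

Emit:
{"op": "move_arm", "data": {
  "plan": [
    [0,0,0,-3,-2,0,-1],
    [0,0,0,-6.4,-4.2,0,-1],
    [0,0,0,-9.9,-6.5,0,-1],
    [0,0,0,-13.3,-8.8,0,-1],
    [0,0,0,-16.7,-11,0,-1]
  ]
}}

```text
time_s: 21.25
position: [0.5721, 0.0687, 0.3096]
tool_rot: [[-0.907, 0.42, -0.0], [0.42, 0.907, 0.0], [0.0, 0.0, -1.0]]
ft_force: [0.3, 0.1, -1.0]
grip_width: 0.0179
gripper_force: 49.1
```

Emit:
{"op": "move_arm", "data": {
  "plan": [
    [0,0,0,-2.4,-1.6,0,-1],
    [0,0,0,-4.2,-2.8,0,-1],
    [0,0,0,-4.2,-2.8,2,-1],
    [0,0,0,-4.2,-2.8,5,-1],
    [0,0,0,-4.2,-2.8,8,-1]
  ]
}}

```text
time_s: 21.75
position: [0.5979, 0.027, 0.2286]
tool_rot: [[-0.907, 0.421, 0.001], [0.421, 0.907, -0.0], [-0.001, 0.0, -1.0]]
ft_force: [1.3, 0.3, -1.7]
grip_width: 0.018
gripper_force: 49.1
```

Emit:
{"op": "move_arm", "data": {
  "plan": [
    [0,0,0,0,0,2.5,-1],
    [0,0,0,0,0,4.5,-1],
    [0,0,0,0,0,5.5,-1],
    [0,0,0,0,0,5.5,-1]
  ]
}}

```text
time_s: 22.15
position: [0.5974, 0.0273, 0.1736]
tool_rot: [[-0.907, 0.42, -0.002], [0.42, 0.907, 0.0], [0.002, -0.001, -1.0]]
ft_force: [-0.2, 0.2, -1.1]
grip_width: 0.0182
gripper_force: 49.1
```

```bash
python3 - <<'E'
from h import *
np.set_printoptions(precision=4,suppress=True)
P=env.observe()["position"]
for n in("scene","top","wrist"):
    p=env.get_image(n)
    for k,z in dict(brush=P[2]-.146,dish=0).items():
        for r in env.tip_of(k,p)[:1]: print(n,k,r["pixel"],r["conf"],atz(p,r["pixel"],z))
    if n=="scene": cv2.imwrite("pics/s7.png",cv2.resize(p["color"][190:320,250:410,::-1],(738,600),interpolation=2))
go(.598,.027,.1513)
E
```

```text
scene brush [329.8, 269.3] 0.95 [0.5976 0.0317 0.0276]
scene dish [329.3, 273.2] 0.67 [0.5941 0.0308 0.    ]
top brush [311.6, 232.3] 0.79 [0.6012 0.0318 0.0276]
wrist brush [325.8, 221.1] 0.93 [0.6033 0.0274 0.0276]
wrist dish [329.0, 220.8] 0.26 [0.6103 0.0274 0.    ]
at [0.5979 0.0272 0.175 ] turn [0.0128 0.0393 0.    ] shift [-0.0126 -0.0173  2.3725]
```

View pics/s7.png

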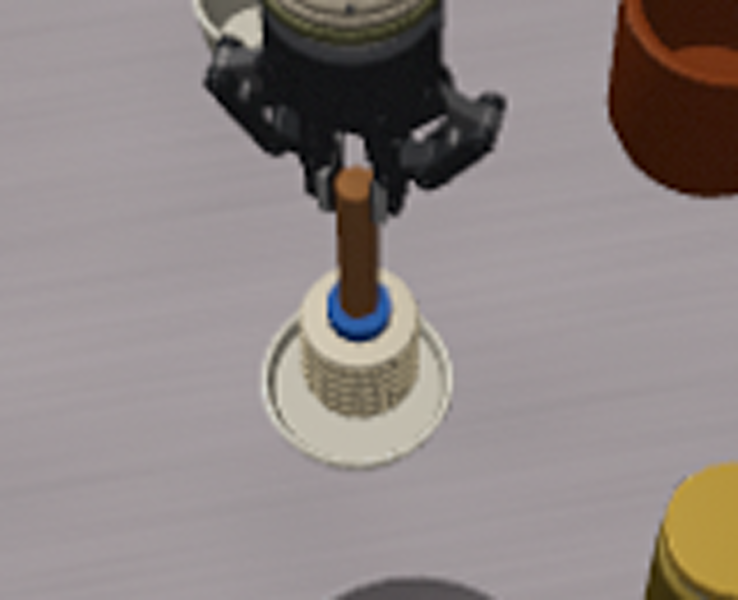

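The brush hangs upright over the dish, with its axis at crop column 358 and the dish centre also at column 358. Lowering.

Emit:
{"op": "move_arm", "data": {
  "plan": [
    [0,0,0,0,0,1,-1],
    [0,0,0,0,0,1.7,-1],
    [0,0,0,0,0,2.1,-1],
    [0,0,0,0,0,2.2,-1],
    [0,0,0,0,0,2.2,-1]
  ]
}}

```text
time_s: 23.1
position: [0.5978, 0.0272, 0.1524]
tool_rot: [[-0.907, 0.42, -0.0], [0.42, 0.907, 0.0], [0.0, -0.0, -1.0]]
ft_force: [-0.1, 0.4, -1.5]
grip_width: 0.018
gripper_force: 49.1
```

Emit:
{"op": "move_arm", "data": {
  "plan": [
    [0,0,0,0,0,0.1,-1],
    [0,0,0,0,0,0.15,-1],
    [0,0,0,0,0,0.2,-1],
    [0,0,0,0,0,0.2,-1]
  ]
}}

```text
time_s: 23.5
position: [0.5981, 0.0271, 0.1513]
tool_rot: [[-0.907, 0.42, 0.001], [0.42, 0.907, -0.0], [-0.001, 0.0, -1.0]]
ft_force: [-1.3, -0.3, 4.2]
grip_width: 0.0179
gripper_force: 49.5
```

Contact. I'll release and go up.

Emit:
{"op": "move_arm", "data": {
  "plan": [
    [0,0,0,0,0,0,-0.3],
    [0,0,0,0,0,0,0.2],
    [0,0,0,0,0,0,1],
    [0,0,0,0,0,0,1],
    [0,0,0,0,0,0,1]
  ]
}}

```text
time_s: 24.0
position: [0.5978, 0.0272, 0.1505]
tool_rot: [[-0.907, 0.42, -0.0], [0.42, 0.907, 0.0], [0.0, -0.0, -1.0]]
ft_force: [0.3, -1.0, 0.3]
grip_width: 0.0848
gripper_force: 0.0
```

Emit:
{"op": "move_arm", "data": {
  "plan": [
    [0,0,0,0,0,0,1],
    [0,0,0,0,0,-3,1],
    [0,0,0,0,0,-7,1],
    [0,0,0,0,0,-11,1],
    [0,0,0,0,0,-15,1]
  ]
}}

```text
time_s: 24.5
position: [0.5975, 0.0273, 0.3023]
tool_rot: [[-0.907, 0.42, 0.0], [0.42, 0.907, -0.0], [-0.0, -0.0, -1.0]]
ft_force: [1.8, 0.6, 1.6]
grip_width: 0.0851
gripper_force: 0.0
```

Emit:
{"op": "move_arm", "data": {
  "plan": [
    [0,0,0,3,0,0,1],
    [0,0,0,7,0,0,1],
    [0,0,0,10,0,0,1],
    [0,0,0,10,0,0,1]
  ]
}}

```text
time_s: 24.9
position: [0.5046, 0.0707, 0.3018]
tool_rot: [[-0.908, 0.419, 0.001], [0.419, 0.908, 0.0], [-0.001, 0.001, -1.0]]
ft_force: [1.0, 0.5, 0.4]
grip_width: 0.0856
gripper_force: 0.0
```

```bash
python3 - <<'E'
from h import *
p=env.get_image("scene"); cv2.imwrite("pics/s8.png",cv2.resize(p["color"][140:390,120:480,::-1],(800,556)))
E
```

```text
(no output)
```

View pics/s8.png

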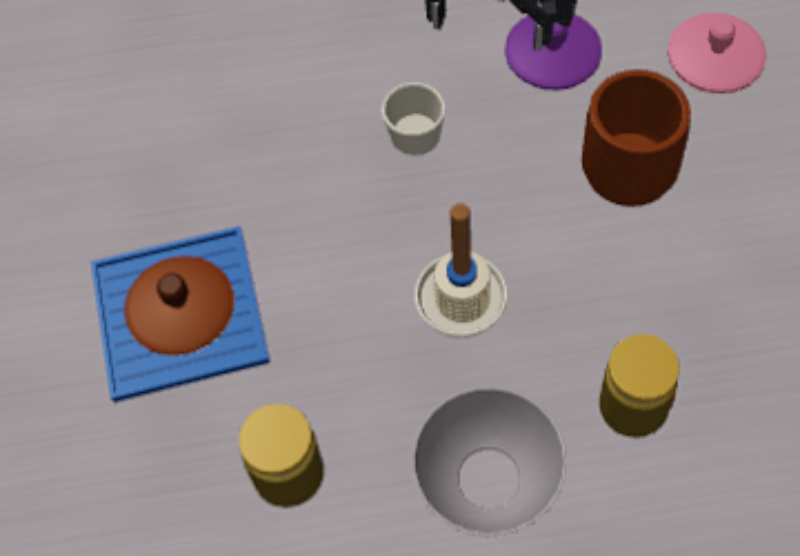

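The lid lies flat in the tray at (180,303), the brush stands upright in its dish at (461,290), and the crock at (636,137) and the other things are unmoved.

```bash
python3 -c "
from rig import env
print(env.close_job())"
```

```text
the job is handed in; nothing more can be done
None
```

I've handed the job in: the lid is flat in the blue tray, the crock got two full scrub strokes, and the brush is upright in its dish; the last picture showed the crock and the other things unmoved, but no verdict came back.

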